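# Shut a zoom lens into the sliding rack

## Robot

A 6-joint arm with a two-finger parallel gripper is mounted at the origin on the work surface. World frame = base frame: x ahead of the robot, y to its left, z up, the work surface at z = 0. Lengths are in mm, angles in rad, forces in N, time in s.
With the tool pointing down it reaches from about 400 to 925 mm from the base axis. Payload 12.5 kg.
Tool frame: the origin (TCP) lies at the very end of the fingers, on their centre line; the grasp point (between the pads) lies behind it (env.grip_depth is the z of the grasp point in the tool frame, in mm); z points along the fingers, y is the line along which they close (so a half turn about z gives the same grasp; the last joint's range is limited). The gripper opens to 95 mm and grips with 3 to 60 N. Pads are 20 mm wide; open, the fingers measure 119 mm over their backs; the gripper's body (75 mm by 180 mm) begins 59 mm behind the grasp point.
Start: joints at [-1.4, 0.491, 1.559, -0, 1.092, -0.106], TCP at [170.822, -601.221, 214.661] pointing down, gripper open.
Joint ranges: [-3.1, 3.1], [-0.84, 2.19], [0.05, 2.79], [-1.13, 4.28], [0.06, 2.93], [-2.69, 2.69]. Speed limits (rad/s): [2.22, 2.22, 2.79, 3.14, 3.14, 3.14].

## Interface

Orientations are given as [roll, pitch, yaw] about the fixed x, y, z axes, in that order (R = Rz(yaw) Ry(pitch) Rx(roll)).
In Python, from cell import env, optics gives the robot as it stands.
- The arm moves only by the tool step_arm, never from a script. Its argument "moves" is a list of rows, each an object of numbers: "tx", "ty", "tz": the shift along the tool's x, y, z in mm; "roll": the turn about the tool's z in rad. In form: [{"tx": .., "ty": .., "tz": .., "roll": ..}, ...]. A call has 1 to 12 rows; each row is the pose to reach, as a shift and turn from the pose commanded when the call began, along the tool's axes at that moment; what a row does not reach only later rows make up. A row lasts 1/12 s, in which the tool goes at most 41.7 mm and 7.16 degrees, less where a joint would pass 70% of its speed; a pose out of reach is approached as far as the arm can. A call with a gripper value outside its range is refused whole. "grip" is the finger opening in mm, from 0 to 95.1, set as the call begins (left out, the last holds). The fingers move at their own pace and stop on an object; the grip force is fixed at half the most. Time passes only in rows, so rows that repeat a pose let the fingers close. It gives the time, the measured TCP pose, the force, the opening and the grip force at its end, in the units of the state.
- env.state(): the state, without advancing time (a new reading comes with each control period).
- optics.read_camera(name): name is "scene" or "side" or "wrist"; returns a dict with "pixels" (384x512x3 uint8, blue, green, red), "mtx" (3x3 intrinsics, pixels), "dist" ([k1, k2, p1, p2, k3] as OpenCV has them; the pictures are not rectified), "view" (4x4, takes a point from world to camera coordinates). Camera axes: x right, y down, z forward; pixel columns grow to the right and rows downward; lengths in mm; the calibration is good to about 2 mm. A picture is of the moment at which its call begins. There is no depth.
- env.job_done(): hands the job in; it is judged then, once.
The state is a dict: "t": time; "joints": joint angles; "qvel": joint speeds; "tau": joint torques, N m; "eef_pos": TCP position; "tcp_rot": TCP orientation; "ft_force": force on the tool from outside, world axes, zero at the start; "moment": the same for the moment, N m; "opening": opening from 0.0 (shut) to 1.0 (fully open); "grip_force": force on a finger pad.
Only numpy, scipy, OpenCV 4.12 (cv2) and the standard library are available. Lean on these libraries where they do the work, as an engineer would, in place of code of your own. Each camera call takes 0.05 s, during which the arm holds its last target. There are 200 camera calls.

## Task

Put the loose zoom lens away in the one empty slot of the sliding rack: slide the rack by its upright handle until the empty slot faces the gap in the front rail, then slide the lens, standing on its hood, through the gap and under the slotted top until it is fully home against the back stop. Let go of it and slide the rack to the robot's left (+y side) until it stops, so that the front rail shuts the lens in. Keep the lens upright, and leave the dish, the round filter case and the air blower where they are.

Things in the scene. Friction and masses are not known exactly. Their poses are not given: they have to be found in the camera images.
- lens: Loose matte black zoom lens standing on the shelf on its wide hood, 120 mm tall: hood 78 mm in diameter and 20 mm high at the bottom, barrel 60 mm in diameter above it, straight to the top. About 0.45 kg (0.3 to 0.65). Origin: centre of its underside; z up its axis. Any yaw.
- gap (a point): Middle of the gap in the rack's fixed wooden front rail, at shelf level. x points through the gap into the rack, away from the robot, y along the rail to the left, z up. Rail 12 mm thick (x), 30 mm high; gap 94 mm wide, the only way in. The frame ends in 40 mm high cheeks at y = -250 and +410 mm from here, and reaches 130 mm in +x. Fixed, but its place and yaw vary.
- slot_home (a point): On the sliding rack: point on the shelf where the centre of the lens's underside stands when fully home in the empty slot, hood against the back stop (32 mm high). Axes as point gap; always 58 mm behind it in x; its y from the gap equals joint rack. The slot has no floor: the lens stays on the shelf surface. On either side, 95 mm off, stands a like lens, fixed in the rack, 120 mm tall.
- slot_mouth (a point): On the sliding rack: middle of the empty slot's mouth, 48 mm in front (-x) of slot_home, 26 mm above the shelf. Below: 86 mm between dividers. Above: the slotted top, 26 to 32 mm above the shelf, its slot 68 mm wide and open only to the front: the barrel passes through it, the hood runs underneath. So the lens enters only along x, its underside less than 6 mm above the shelf.
- rack_grip (a point): Where to hold the rack's upright handle, a square wooden post 24 x 24 mm at the right (-y) end of the rack; this point is on its axis 90 mm above the shelf, the top is at 120 mm. Faces along x and y of the gap frame. It moves with the rack, 195 mm to the right of slot_home.
- rack (a joint): Slide of the rack along the rail, in m, growing to the left (+y of the gap frame). 0: the empty slot is exactly in front of the gap. Stops at -0.03 (right) and +0.1425 (left, where the gap faces a divider and nothing can get out). Stays where it is left; friction about 3 N, plus damping 8 N s/m. Starts between 0.06 and 0.11.
- dish: Bystander: white ceramic dish with three lens caps, 108 mm across, 26 mm high. Origin: centre of its underside.
- filter_case: Bystander: flat round grey plastic filter case, 92 mm across, 28 mm high. Origin: centre of its underside.
- blower: Bystander: black air blower standing on its foot, a bulb 60 mm in diameter with a thin nozzle up to 140 mm high. Tips easily. Origin: centre of its underside.
Things that resemble listed ones, but are neither listed nor needed, are in the scene too. Leave any green or yellow look-alike of the lens alone.

How it is judged:
By the outcome, as a careful person would: the job done as asked, in the order asked, and still so for the second after the job is handed in, with the robot touching nothing.
It also fails if it takes over 72 s, if anything falls off the work surface, if the arm or the gripper's body presses on something with over 40 N, if the wrist force passes 120 N, or if a joint passes its speed limit or range.

## Working session

There is one attempt and no reset: what is moved stays moved. The work goes in short steps, Python scripts to look and compute and a tool call to move; the robot and the scene stay as the last step left them, time stands still between calls to the robot, and variables do not carry over. Pictures are saved under pics/ and viewed, at most 10 in all, crops included, and the job is handed in when it is done.

Besides the shell and the picture viewer there is one more tool, called after "Emit:" as name([rows], argument=value, ...), one row to a line, values as JSON. step_arm: Moves the arm, as the interface text tells. Its arguments: {"type":"object","properties":{"moves":{"type":"array"},"grip":{"type":"number"}},"required":["moves"]}

```bash
mkdir -p pics; ls; python3 - <<'E'
from cell import env, optics
import cv2, numpy as np, pickle
s=env.state(); print(s['t'],s['eef_pos'],s['tcp_rot'],s['opening'],env.grip_depth)
d={}
for n in('scene','side'):
    c=optics.read_camera(n); d[n]=c
    cv2.imwrite(f'pics/{n}0.png',cv2.resize(c['pixels'],(800,600),interpolation=cv2.INTER_CUBIC))
    V=c['view']; print(n,(-V[:3,:3].T@V[:3,3]).round(),V[2,:3].round(2),c['mtx'][0,0],c['dist'])
pickle.dump(d,open('c0.pkl','wb'))
E
```

```text
pics
0.0 [ 170.77680518 -600.96091446  214.03864371] [-3.14043387e+00 -1.04536825e-04  2.76873678e-01] 0.9975801681647957 -18.8
scene [1008. -225.  916.] [-0.53  0.22 -0.82] 389.61008388889485 [-0.09685604  0.          0.          0.          0.        ]
side [143. 766. 950.] [ 0.27 -0.64 -0.72] 479.4430187966334 [-0.00049966  0.          0.          0.          0.        ]
```

View pics/scene0.png

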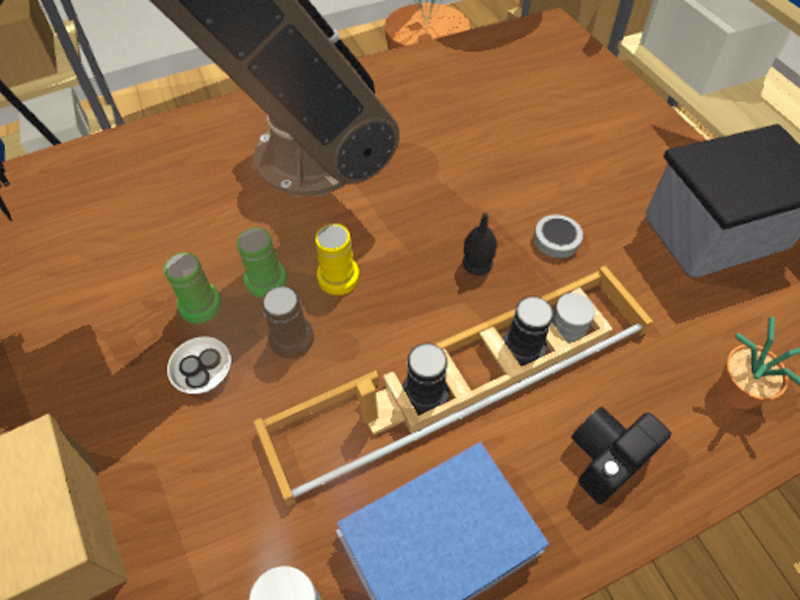

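View pics/side0.png

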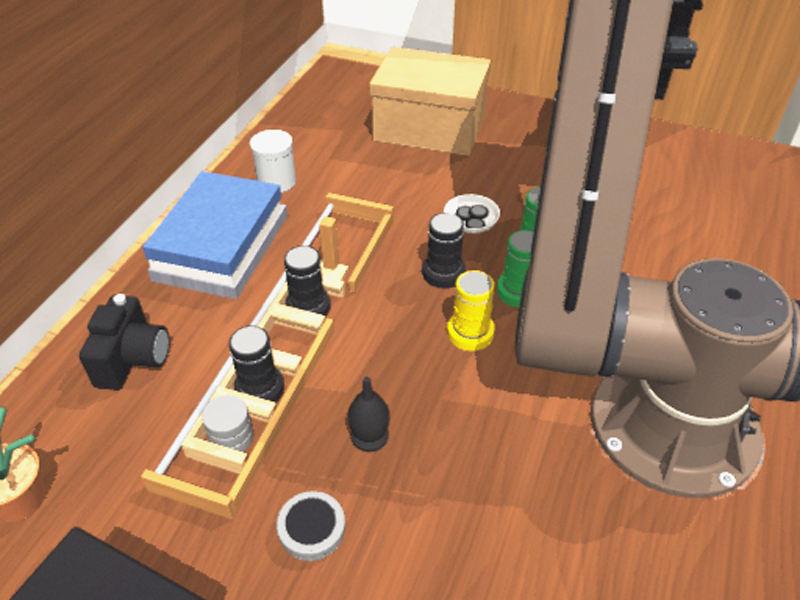

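Candidates for the loose lens (800×600 pixels, scene view):
- Black lens by the dish at (287,320), side view (444,248).
- Green look-alikes at (190,285) and (262,260), and the yellow one at (337,258).
- Lenses fixed in the rack at (427,370) and (530,325), plus a short grey one at (575,312).

I choose the black one by the dish. The handle is at side (328,225). The gap in the rail is near scene (375–445,365).

```bash
cat > h.py <<'E'
import cv2, numpy as np
def cast(c,uv,z):
    """pixels (native) -> world points on plane z"""
    uv=np.asarray(uv,float).reshape(-1,1,2)
    n=cv2.undistortPoints(uv,c['mtx'],np.array(c['dist'])).reshape(-1,2)
    R=c['view'][:3,:3]; o=-R.T@c['view'][:3,3]
    d=np.c_[n,np.ones(len(n))]@R
    return o+d*((z-o[2])/d[:,2])[:,None]
def proj(c,P):
    r,_=cv2.Rodrigues(c['view'][:3,:3])
    return cv2.projectPoints(np.asarray(P,float).reshape(-1,1,3),r,c['view'][:3,3],c['mtx'],np.array(c['dist']))[0].reshape(-1,2)
def tops(c,lo=110,smax=40):
    """centroids of bright unsaturated blobs"""
    h=cv2.cvtColor(c['pixels'],cv2.COLOR_BGR2HSV)
    m=((h[...,1]<smax)&(h[...,2]>lo)).astype(np.uint8)
    n,_,st,ce=cv2.connectedComponentsWithStats(m)
    return [(ce[i],st[i]) for i in range(1,n) if 60<st[i,4]<1500]
E
python3 - <<'E'
import pickle,cv2,numpy as np
from h import *
d=pickle.load(open('c0.pkl','rb'))
for n,c in d.items():
    for ce,st in tops(c):
        print(n,(ce/.64).round(),st[2:],cast(c,ce,120)[0].round(1))
    h=cv2.cvtColor(c['pixels'],cv2.COLOR_BGR2HSV)
    for u,v in ({'scene':[(320,405),(262,450),(375,395),(287,290),(400,400)],'side':[(280,410),(375,240),(328,240),(445,222),(300,320)]}[n]):
        print(n,u,v,h[int(v*.64),int(u*.64)])
a=d['scene']['pixels'][150:330,95:335]; b=d['side']['pixels'][110:290,110:350]
cv2.imwrite('pics/crop1.png',cv2.resize(np.vstack([a,b]),None,fx=1.66,fy=1.66,interpolation=cv2.INTER_CUBIC))
E
```

```text
scene [355.  11.] [ 78  27 819] [-313.1  238.1  120. ]
scene [89. 71.] [ 15  33 119] [-358.5 -402.9  120. ]
scene [ 60. 112.] [ 43  36 839] [-232.9 -478.8  120. ]
scene [ 24. 129.] [ 33  30 376] [-211.4 -557.6  120. ]
scene [558. 234.] [ 30  23 276] [498.8 293.5 120. ]
scene [332. 236.] [ 19  13 198] [343.  -62.7 120. ]
scene [280. 300.] [ 21  19 308] [ 433.8 -184.6  120. ]
scene [575. 309.] [ 25  22 409] [640.4 234.3 120. ]
scene [534. 311.] [ 23  19 341] [617.2 173.1 120. ]
scene [460. 413.] [ 224  111 1184] [721.8  -9.9 120. ]
scene [197. 363.] [ 41  36 791] [ 492.4 -333.3  120. ]
scene [427. 360.] [ 24  21 392] [625.9 -16.7 120. ]
scene [209. 357.] [10  9 61] [ 489.2 -314.8  120. ]
scene [611. 467.] [ 9  9 69] [876.6 138.4 120. ]
scene [354. 563.] [ 25  46 140] [ 848.7 -220.9  120. ]
scene [283. 585.] [ 45  22 723] [ 838.3 -310.4  120. ]
scene 320 405 [ 15 155 148]
scene 262 450 [ 13 169 130]
scene 375 395 [ 19 127 181]
scene 287 290 [ 23  11 188]
scene 400 400 [ 18 115 212]
side [790. 121.] [ 17  44 384] [-103.7 -730.1  120. ]
side [606.  98.] [12  8 70] [ 253.  -686.1  120. ]
s
[... 357 characters left out ...]
6.6 120. ]
side [254. 328.] [ 36  53 474] [620.5 148.9 120. ]
side [475. 282.] [ 20  14 219] [343.  -63.1 120. ]
side [621. 314.] [ 10  25 154] [116.1 -77.7 120. ]
side [307. 317.] [ 21   9 103] [556.5 100.2 120. ]
side [160. 345.] [ 10  21 146] [731.9 230.2 120. ]
side [285. 358.] [17 10 99] [550.4 184.5 120. ]
side [218. 419.] [  75   77 1350] [584.6 311.9 120. ]
side [703. 413.] [ 63  22 123] [-16.9  64.5 120. ]
side [614. 444.] [10  9 73] [ 85.2 157.1 120. ]
side [726. 479.] [11 10 81] [-54.8 157.2 120. ]
side [311. 529.] [ 44  44 780] [397.9 409.3 120. ]
side 280 410 [ 18 139 245]
side 375 240 [ 22 129 247]
side 328 240 [ 14 152 199]
side 445 222 [ 18   6 231]
side 300 320 [ 30  36 247]
```

View pics/crop1.png

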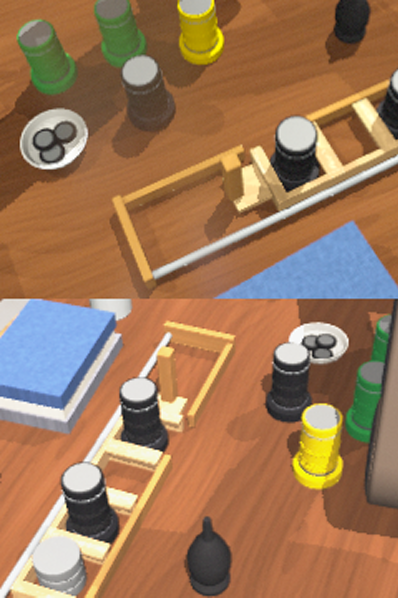

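The crop confirms the choice. The loose black lens stands next to the dish, its top at scene (280,300). The handle post is at scene (375,395), and the gap in the rail runs left of the first rack lens. Next I'll refine the rail, the gap and the lens positions.

```bash
python3 - <<'E'
import pickle,cv2,numpy as np
from h import *
d=pickle.load(open('c0.pkl','rb'))
c=d['side']; g=c['pixels'].min(axis=2)
for u,v in [(303,258),(251,340),(445,222),(475,282)]:   # lens tops in side view
    pass
for lo in(150,190):
    for ce,st in tops(c,lo,30):
        P=cast(c,ce,120)[0]
        if 300<P[0]<660 and -260<P[1]<260: print(lo,(ce/.64).round(),st[2:],P.round(1))
A=np.array([625.9,-16.7]);B=np.array([617.2,173.1])
ey=(B-A)/np.linalg.norm(B-A); ex=np.array([ey[1],-ey[0]]); home=(A+B)/2
print('ex',ex,'home',home)
for n,c in d.items():
    h=cv2.cvtColor(c['pixels'],cv2.COLOR_BGR2HSV)
    m=(h[...,0]>=13)&(h[...,0]<=25)&(h[...,1]>100)&(h[...,2]>100)
    v,u=np.nonzero(m); P=cast(c,np.c_[u,v],30)[:,:2]-home
    x=P@ex; y=P@ey
    k=(abs(x+58)<25)&(abs(y)<500)
    hx=np.histogram(x[k],np.arange(-85,-30,3)); print(n,'x',list(zip(hx[1],hx[0])))
    k=(abs(x+58)<4)
    hy=np.histogram(y[k],np.arange(-400,400,6)); print(n,'y',[(int(a),int(b)) for a,b in zip(hy[1],hy[0])])
    # rail yaw: median x by y
    k=(abs(x+58)<15)
    print([(q,np.median(x[k&(abs(y-q)<15)]).round(1)) for q in range(-300,330,40)])
E
```

```text
150 [464. 214.] [ 44  25 547] [ 411.8 -219.   120. ]
150 [306. 247.] [ 30  41 322] [628.8 -40.3 120. ]
150 [254. 327.] [ 35  52 449] [620.5 147.9 120. ]
150 [474. 283.] [ 19  14 204] [343.5 -62.2 120. ]
190 [463. 212.] [ 44  25 488] [ 413.8 -222.4  120. ]
190 [306. 247.] [ 30  40 301] [628.6 -41.2 120. ]
190 [269. 300.] [ 22  34 135] [627.8  88.9 120. ]
190 [474. 283.] [ 19  14 204] [343.5 -62.2 120. ]
190 [248. 339.] [ 22  17 290] [617.5 172.5 120. ]
ex [0.9989511  0.04578964] home [621.55  78.2 ]
scene x [(np.int64(-85), np.int64(101)), (np.int64(-82), np.int64(316)), (np.int64(-79), np.int64(295)), (np.int64(-76), np.int64(300)), (np.int64(-73), np.int64(293)), (np.int64(-70), np.int64(290)), (np.int64(-67), np.int64(294)), (np.int64(-64), np.int64(304)), (np.int64(-61), np.int64(300)), (np.int64(-58), np.int64(304)), (np.int64(-55), np.int64(292)), (np.int64(-52), np.int64(291)), (np.int64(-49), np.int64(263)), (np.int64(-46), np.int64(252)), (np.int64(-43), np.int64(255)), (np.int64(-40), np.int64(224)), (np.int64(-37), np.int64(181)), (np.int64(-34), np.int64(52))]
scene y [(-4
[... 3443 characters left out ...]
, 9), (236, 9), (242, 9), (248, 8), (254, 9), (260, 9), (266, 9), (272, 8), (278, 10), (284, 9), (290, 10), (296, 9), (302, 10), (308, 9), (314, 11), (320, 3), (326, 0), (332, 0), (338, 0), (344, 0), (350, 0), (356, 0), (362, 0), (368, 0), (374, 0), (380, 0), (386, 0), (392, 0)]
[(-300, np.float64(-63.1)), (-260, np.float64(-62.7)), (-220, np.float64(-62.4)), (-180, np.float64(-62.5)), (-140, np.float64(-62.6)), (-100, np.float64(-53.0)), (-60, np.float64(-58.4)), (-20, np.float64(-60.2)), (20, np.float64(-62.5)), (60, np.float64(-59.5)), (100, np.float64(-62.5)), (140, np.float64(-60.6)), (180, np.float64(-62.8)), (220, np.float64(-62.4)), (260, np.float64(-61.0)), (300, np.float64(-59.1))]
```

```bash
cat >> h.py <<'E'
from scipy.spatial.transform import Rotation as Ro
def togo(env,P,yaw):
    """shift in present tool axes and roll to reach TCP P with world yaw, tool down"""
    s=env.state(); R=Ro.from_euler('xyz',s['tcp_rot'])
    t=R.inv().apply(np.array(P)-s['eef_pos'])
    dy=(s['tcp_rot'][2]-yaw+np.pi)%(2*np.pi)-np.pi
    print('t',round(s['t'],2),'pos',s['eef_pos'].round(1),'rot',np.round(s['tcp_rot'],3),'-> shift',t.round(1),'roll',round(dy,3)); return t
E
python3 - <<'E'
from cell import env
from h import *
import pickle
togo(env,[545,-120,300],0.0458)
d=pickle.load(open('c0.pkl','rb'))
print(proj(d['scene'],[630.5,-116.6,120])/.64,proj(d['side'],[630.5,-116.6,120])/.64)
c=d['side']; print('side lens top',cast(c,[[446*.64,221*.64]],120))
E
```

```text
t 0.1 pos [ 170.8 -601.   214.1] rot [-3.141 -0.     0.277] -> shift [ 491.4 -360.5  -85.5] roll 0.231
[[365.56821955 387.18326434]] [[324.47472433 219.68068555]]
side lens top [[ 433.95047844 -189.07901532  120.        ]]
```

Emit:
step_arm([
  {"tx":40,"ty":-28,"tz":-8},
  {"tx":80,"ty":-57,"tz":-16},
  {"tx":110,"ty":-80,"tz":-24},
  {"tx":140,"ty":-102,"tz":-32},
  {"tx":170,"ty":-125,"tz":-40},
  {"tx":200,"ty":-147,"tz":-48},
  {"tx":230,"ty":-169,"tz":-56},
  {"tx":260,"ty":-191,"tz":-62},
  {"tx":290,"ty":-213,"tz":-68},
  {"tx":320,"ty":-235,"tz":-74},
  {"tx":345,"ty":-253,"tz":-80},
  {"tx":365,"ty":-268,"tz":-86},
])

```text
validation failed for argument at $.mo...
```

Emit:
step_arm([
  {"tx":30,"ty":-22,"tz":0,"roll":0.08},
  {"tx":60,"ty":-44,"tz":0,"roll":0.16},
  {"tx":90,"ty":-66,"tz":0,"roll":0.231},
  {"tx":115,"ty":-83,"tz":0,"roll":0.231},
  {"tx":127,"ty":-93,"tz":0,"roll":0.231},
  {"tx":127,"ty":-93,"tz":0,"roll":0.231},
  {"tx":127,"ty":-93,"tz":0,"roll":0.231},
])

```text
t: 0.68
eef_pos: [267.8, -477.2, 214.8]
tcp_rot: [3.141, 0.0, 0.048]
ft_force: [0.1, -0.4, -1.0]
opening: 1.001
grip_force: 0.0
```

```bash
python3 - <<'E'
from cell import env, optics
from h import *
import pickle
togo(env,[630.5,-116.6,160],0.0458)
d={n:optics.read_camera(n) for n in('wrist','scene','side')}; pickle.dump(d,open('c1.pkl','wb'))
cv2.imwrite('pics/w1.png',cv2.resize(d['wrist']['pixels'],(800,600),interpolation=cv2.INTER_CUBIC))
E
```

```text
t 0.68 pos [ 267.8 -477.2  214.8] rot [3.141 0.    0.048] -> shift [ 379.5 -343.    54.6] roll 0.002
```

View pics/w1.png

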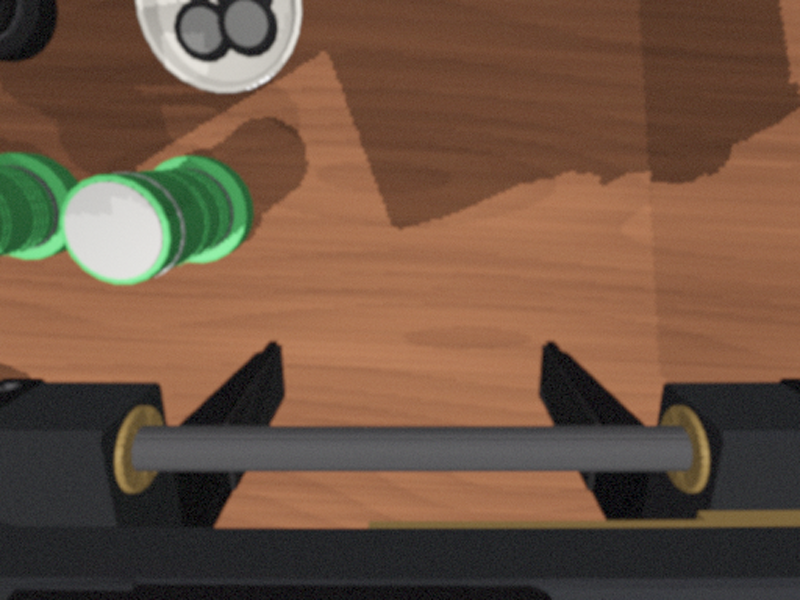

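The wrist picture shows the dish at (220,30), green look-alikes at (115,230) and (30,205), and the loose lens's edge at (20,30). The first move call was refused because its rows had no roll, so the arm stopped short. I'll carry on with full rows.

Emit:
step_arm([
  {"tx":22,"ty":-30,"tz":-8,"roll":0},
  {"tx":44,"ty":-60,"tz":-16,"roll":0},
  {"tx":66,"ty":-90,"tz":-24,"roll":0},
  {"tx":88,"ty":-120,"tz":-32,"roll":0},
  {"tx":110,"ty":-150,"tz":-40,"roll":0},
  {"tx":132,"ty":-180,"tz":-48,"roll":0},
  {"tx":154,"ty":-210,"tz":-56,"roll":0},
  {"tx":176,"ty":-240,"tz":-64,"roll":0},
  {"tx":198,"ty":-270,"tz":-72,"roll":0},
  {"tx":220,"ty":-300,"tz":-80,"roll":0},
  {"tx":240,"ty":-325,"tz":-85,"roll":0},
  {"tx":248,"ty":-335,"tz":-85,"roll":0},
])

```text
t: 1.83
eef_pos: [502.0, -129.5, 300.5]
tcp_rot: [3.141, -0.002, 0.047]
ft_force: [-0.1, -0.3, 0.0]
opening: 0.996
grip_force: 0.0
```

Emit:
step_arm([
  {"tx":0,"ty":0,"tz":0,"roll":0},
  {"tx":0,"ty":0,"tz":0,"roll":0},
])

```text
t: 2.0
eef_pos: [499.8, -131.7, 299.1]
tcp_rot: [3.142, 0.001, 0.046]
ft_force: [0.3, 0.0, -0.4]
opening: 1.002
grip_force: 0.0
```

```bash
python3 - <<'E'
from cell import env, optics
from h import *
import pickle
togo(env,[630.5,-116.6,160],0.0458)
d={n:optics.read_camera(n) for n in('wrist','scene','side')}; pickle.dump(d,open('c1.pkl','wb'))
c=d['wrist']
for ce,st in tops(c): print((ce/.64).round(),st[2:],cast(c,ce,120)[0].round(1))
print('handle top pred',proj(c,[630.5,-116.6,120])/.64)
cv2.imwrite('pics/w2.png',cv2.resize(d['wrist']['pixels'],(800,600),interpolation=cv2.INTER_CUBIC))
E
```

```text
t 2.0 pos [ 499.8 -131.7  299.1] rot [3.142e+00 1.000e-03 4.600e-02] -> shift [131.4  -9.1 138.9] roll 0.001
[106. 108.] [ 9 19 87] [594.7  73.6 120. ]
[  3. 134.] [ 6 16 66] [575.4 145.9 120. ]
[641. 301.] [ 19  14 214] [ 479.6 -300.4  120. ]
[608. 331.] [ 18  18 253] [ 455.4 -279.7  120. ]
[644. 330.] [ 19  18 265] [ 457.  -306.8  120. ]
[477. 353.] [  44   41 1434] [ 433.2 -184.5  120. ]
[317. 474.] [27  6 86] [322.1 -64.1 120. ]
[468. 504.] [ 40  24 809] [ 298.9 -188.7  120. ]
[596. 513.] [ 9 12 72] [ 295.  -295.2  120. ]
handle top pred [[396.95424221  62.59149541]]
```

View pics/w2.png

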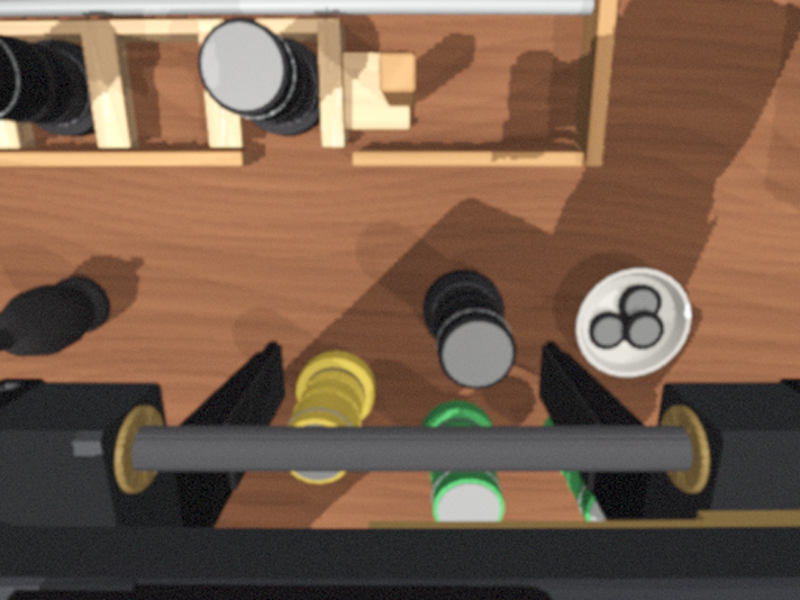

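This view shows the lens top at (477,353), the handle top at (398,72), the rail's gap edges at (244,153) and (352,153), the cheek at x≈595, and the rack lens's top at (243,65).

```bash
python3 - <<'E'
from h import *
import pickle
c=pickle.load(open('c1.pkl','rb'))['wrist']
ex=np.array([0.99895,0.0458]);ey=np.array([-.0458,.99895]);home=np.array([621.55,78.2])
def f(name,u,v,z):
    P=cast(c,[[u*.64,v*.64]],z)[0]; r=P[:2]-home; print(name,P.round(1),'gap axes rel home',(r@ex).round(1),(r@ey).round(1))
f('gapL',244,152,30);f('gapR',352,153,30);f('railfarL',100,151,30);f('railfarR',570,153,30)
f('cheek',604,120,40)
f('handle',398,72,120);f('lensfixed',243,65,120)
h=cv2.cvtColor(c['pixels'],cv2.COLOR_BGR2HSV)
print([h[int(v*.64),255].tolist() for v in range(45,110,5)])
E
```

```text
gapL [569.5  13.   30. ] gap axes rel home -55.0 -62.8
gapR [572.8 -78.3  30. ] gap axes rel home -55.9 -154.2
railfarL [565.  135.6  30. ] gap axes rel home -53.8 59.9
railfarR [ 581.6 -262.4   30. ] gap axes rel home -55.5 -338.5
cheek [ 608.6 -283.7   40. ] gap axes rel home -29.5 -360.9
handle [ 624.9 -117.5  120. ] gap axes rel home -5.6 -195.6
lensfixed [624.7 -17.8 120. ] gap axes rel home -1.3 -96.0
[[11, 128, 174], [10, 135, 138], [16, 116, 228], [16, 112, 247], [16, 109, 251], [16, 108, 254], [17, 107, 255], [17, 104, 255], [16, 107, 255], [16, 112, 234], [15, 135, 145], [13, 128, 140], [18, 96, 192]]
```

Emit:
step_arm([
  {"tx":30,"ty":-2,"tz":26,"roll":0},
  {"tx":60,"ty":-4,"tz":52,"roll":0},
  {"tx":90,"ty":-6,"tz":78,"roll":0},
  {"tx":115,"ty":-8,"tz":104,"roll":0},
  {"tx":128,"ty":-9,"tz":124,"roll":0},
  {"tx":128,"ty":-9,"tz":139,"roll":0},
  {"tx":128,"ty":-9,"tz":145,"roll":0},
  {"tx":128,"ty":-9,"tz":170,"roll":0},
  {"tx":128,"ty":-9,"tz":195,"roll":0},
  {"tx":128,"ty":-9,"tz":215,"roll":0},
  {"tx":128,"ty":-9,"tz":228,"roll":0},
  {"tx":128,"ty":-9,"tz":228,"roll":0},
], grip=56)

```text
t: 3.15
eef_pos: [625.9, -117.1, 69.7]
tcp_rot: [-3.141, 0.003, 0.044]
ft_force: [-0.3, -0.4, 1.1]
opening: 0.588
grip_force: 0.0
```

Emit:
step_arm([
  {"tx":0,"ty":0,"tz":0,"roll":0},
  {"tx":0,"ty":0,"tz":0,"roll":0},
  {"tx":0,"ty":0,"tz":0,"roll":0},
  {"tx":0,"ty":0,"tz":0,"roll":0},
  {"tx":0,"ty":0,"tz":0,"roll":0},
  {"tx":0,"ty":0,"tz":0,"roll":0},
  {"tx":0,"ty":0,"tz":0,"roll":0},
  {"tx":0,"ty":0,"tz":0,"roll":0},
], grip=0)

```text
t: 3.82
eef_pos: [627.6, -116.3, 72.3]
tcp_rot: [3.141, -0.001, 0.046]
ft_force: [-1.7, -0.1, 6.5]
opening: 0.249
grip_force: 30.0
```

Emit:
step_arm([
  {"tx":0,"ty":6,"tz":0,"roll":0},
  {"tx":0,"ty":16,"tz":0,"roll":0},
  {"tx":0,"ty":28,"tz":0,"roll":0},
  {"tx":0,"ty":40,"tz":0,"roll":0},
  {"tx":0,"ty":52,"tz":0,"roll":0},
  {"tx":0,"ty":64,"tz":0,"roll":0},
  {"tx":0,"ty":76,"tz":0,"roll":0},
  {"tx":0,"ty":88,"tz":0,"roll":0},
  {"tx":0,"ty":98,"tz":0,"roll":0},
  {"tx":0,"ty":105,"tz":0,"roll":0},
  {"tx":0,"ty":108.5,"tz":0,"roll":0},
  {"tx":0,"ty":108.5,"tz":0,"roll":0},
])

```text
t: 4.82
eef_pos: [632.6, -225.6, 72.3]
tcp_rot: [3.141, -0.001, 0.045]
ft_force: [-2.1, -3.5, 5.8]
opening: 0.25
grip_force: 30.0
```

Emit:
step_arm([
  {"tx":0,"ty":0,"tz":0,"roll":0},
  {"tx":0,"ty":0,"tz":0,"roll":0},
  {"tx":0,"ty":0,"tz":0,"roll":0},
  {"tx":0,"ty":0,"tz":0,"roll":0},
  {"tx":0,"ty":0,"tz":0,"roll":0},
], grip=56)

```text
t: 5.23
eef_pos: [632.4, -224.4, 71.5]
tcp_rot: [-3.142, 0.0, 0.046]
ft_force: [-0.3, -0.4, 0.8]
opening: 0.544
grip_force: 0.0
```

Emit:
step_arm([
  {"tx":0,"ty":0,"tz":-25,"roll":0},
  {"tx":0,"ty":0,"tz":-60,"roll":0},
  {"tx":0,"ty":0,"tz":-100,"roll":0},
  {"tx":-20,"ty":-10,"tz":-130,"roll":0},
  {"tx":-50,"ty":-35,"tz":-160,"roll":0},
  {"tx":-80,"ty":-60,"tz":-190,"roll":0},
  {"tx":-105,"ty":-80,"tz":-215,"roll":0},
  {"tx":-125,"ty":-95,"tz":-230,"roll":0},
  {"tx":-130,"ty":-100,"tz":-230,"roll":0},
  {"tx":-130,"ty":-100,"tz":-230,"roll":0},
  {"tx":-130,"ty":-100,"tz":-230,"roll":0},
])

```text
t: 6.15
eef_pos: [498.3, -130.7, 301.5]
tcp_rot: [3.141, -0.001, 0.046]
ft_force: [-0.0, 0.5, 1.2]
opening: 0.587
grip_force: 0.0
```

```bash
python3 - <<'E'
from cell import env, optics
from h import *
import pickle
d={n:optics.read_camera(n) for n in('wrist','scene','side')}; pickle.dump(d,open('c2.pkl','wb'))
togo(env,[433,-184.5,160],0.0458)
for n,c in d.items():
  for ce,st in tops(c,100 if n!='side' else 190):
    P=cast(c,ce,120)[0]
    if 400<P[0]<660 and -300<P[1]<260: print(n,(ce/.64).round(),st[2:],P.round(1))
cv2.imwrite('pics/w3.png',cv2.resize(d['wrist']['pixels'],(800,600),interpolation=cv2.INTER_CUBIC))
E
```

```text
t 6.3 pos [ 498.6 -131.3  300.3] rot [-3.141e+00  2.000e-03  4.500e-02] -> shift [-67.7  50.3 140.4] roll -0.0
wrist [ 91. 118.] [ 28  16 134] [587.1  87.4 120. ]
wrist [243. 123.] [ 10  28 181] [587.6 -14.3 120. ]
wrist [416. 112.] [ 36  11 103] [ 600.1 -129.3  120. ]
wrist [473. 348.] [  45   42 1173] [ 434.9 -180.7  120. ]
scene [279. 300.] [ 21  17 279] [ 433.4 -184.9  120. ]
scene [520. 339.] [ 25  36 580] [651.9 128.  120. ]
scene [474. 338.] [ 23  20 371] [622.1  63.8 120. ]
scene [360. 390.] [ 24  22 418] [ 631.1 -125.4  120. ]
side [327. 216.] [ 19  15 191] [ 631.2 -128.   120. ]
side [298. 276.] [ 54  45 549] [610.4  24.6 120. ]
side [355. 241.] [11  8 62] [558.7 -84.9 120. ]
side [314. 312.] [16 10 98] [551.7  86.4 120. ]
side [240. 375.] [  95  107 1279] [594.7 236.  120. ]
```

View pics/w3.png

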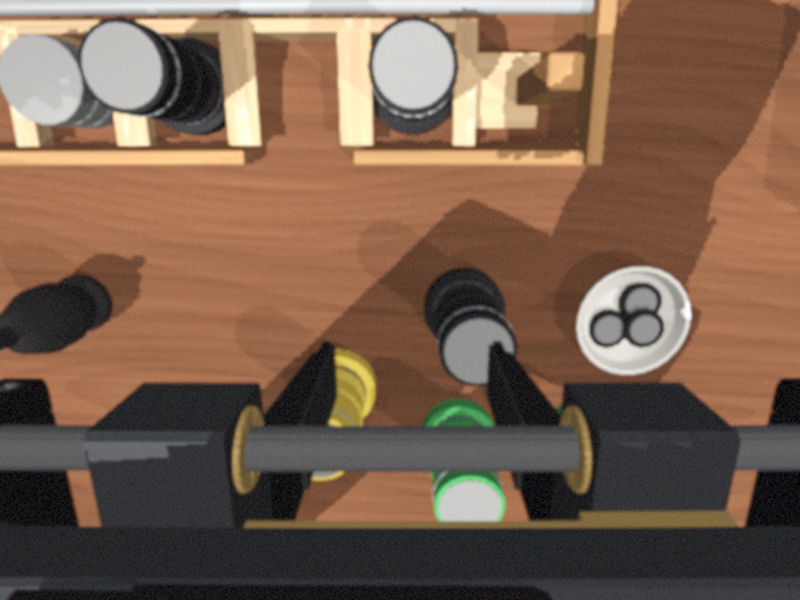

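The rack is aligned: its slot is centred at about 300 between the dividers at 259 and 341, and the gap runs from 244 to 354. Next is the lens.

Emit:
step_arm([
  {"tx":-25,"ty":18,"tz":20,"roll":0},
  {"tx":-50,"ty":36,"tz":40,"roll":0},
  {"tx":-67,"ty":50.5,"tz":65,"roll":0},
  {"tx":-67,"ty":50.5,"tz":95,"roll":0},
  {"tx":-67,"ty":50.5,"tz":125,"roll":0},
  {"tx":-67,"ty":50.5,"tz":140,"roll":0},
  {"tx":-67,"ty":50.5,"tz":140,"roll":0},
  {"tx":-67,"ty":50.5,"tz":140,"roll":0},
], grip=95)

```text
t: 6.97
eef_pos: [433.5, -184.5, 160.7]
tcp_rot: [-3.14, 0.002, 0.045]
ft_force: [0.3, 0.2, -0.1]
opening: 0.994
grip_force: 0.0
```

```bash
python3 - <<'E'
from cell import env
from h import *
togo(env,[433.4,-184.8,59],0.0458)
E
```

```text
t 6.97 pos [ 433.5 -184.5  160.7] rot [-3.14e+00  2.00e-03  4.50e-02] -> shift [1.000e-01 4.000e-01 1.017e+02] roll -0.0
```

Emit:
step_arm([
  {"tx":0,"ty":0,"tz":20,"roll":0},
  {"tx":0,"ty":0,"tz":42,"roll":0},
  {"tx":0,"ty":0,"tz":65,"roll":0},
  {"tx":0,"ty":0,"tz":85,"roll":0},
  {"tx":0,"ty":0,"tz":97,"roll":0},
  {"tx":0,"ty":0,"tz":101,"roll":0},
  {"tx":0,"ty":0,"tz":101,"roll":0},
  {"tx":0,"ty":0,"tz":101,"roll":0},
])

```text
t: 7.63
eef_pos: [434.0, -184.5, 61.5]
tcp_rot: [3.141, -0.001, 0.046]
ft_force: [0.9, 0.1, 0.6]
opening: 1.001
grip_force: 0.0
```

Emit:
step_arm([
  {"tx":0,"ty":0,"tz":0,"roll":0},
  {"tx":0,"ty":0,"tz":0,"roll":0},
  {"tx":0,"ty":0,"tz":0,"roll":0},
  {"tx":0,"ty":0,"tz":0,"roll":0},
  {"tx":0,"ty":0,"tz":0,"roll":0},
  {"tx":0,"ty":0,"tz":0,"roll":0},
  {"tx":0,"ty":0,"tz":0,"roll":0},
  {"tx":0,"ty":0,"tz":0,"roll":0},
], grip=0)

```text
t: 8.3
eef_pos: [433.4, -184.3, 60.8]
tcp_rot: [3.141, -0.0, 0.046]
ft_force: [-0.6, -1.1, 2.9]
opening: 0.629
grip_force: 30.0
```

Emit:
step_arm([
  {"tx":0,"ty":0,"tz":-1.5,"roll":0},
  {"tx":0,"ty":0,"tz":-3,"roll":0},
  {"tx":0,"ty":0,"tz":-3,"roll":0},
  {"tx":0,"ty":0,"tz":-3,"roll":0},
])

```text
t: 8.63
eef_pos: [433.2, -184.0, 63.5]
tcp_rot: [-3.141, 0.0, 0.046]
ft_force: [0.5, -0.3, -5.9]
opening: 0.626
grip_force: 30.0
```

```bash
python3 - <<'E'
from cell import env
from h import *
s=env.state(); print(s['ft_force'],s['opening'],s['grip_force'])
ex=np.array([0.99895,0.0458]); home=np.array([626.6,-30.8])
togo(env,[*(home-130*ex),s['eef_pos'][2]],0.0458)
togo(env,[*home,s['eef_pos'][2]],0.0458)
E
```

```text
[ 0.53341093 -0.32641887 -5.89631017] 0.6260225278369231 29.998595416545868
t 8.63 pos [ 433.2 -184.    63.5] rot [-3.141  0.     0.046] -> shift [  70.3 -144.2    0. ] roll 0.0
t 8.63 pos [ 433.2 -184.    63.5] rot [-3.141  0.     0.046] -> shift [ 2.003e+02 -1.442e+02 -1.000e-01] roll 0.0
```

Emit:
step_arm([
  {"tx":4,"ty":-8,"tz":0,"roll":0},
  {"tx":11,"ty":-23,"tz":0,"roll":0},
  {"tx":20,"ty":-40,"tz":0,"roll":0},
  {"tx":29,"ty":-58,"tz":0,"roll":0},
  {"tx":38,"ty":-77,"tz":0,"roll":0},
  {"tx":47,"ty":-96,"tz":0,"roll":0},
  {"tx":56,"ty":-114,"tz":0,"roll":0},
  {"tx":63,"ty":-130,"tz":0,"roll":0},
  {"tx":68,"ty":-140,"tz":0,"roll":0},
  {"tx":70,"ty":-144,"tz":0,"roll":0},
  {"tx":70,"ty":-144,"tz":0,"roll":0},
  {"tx":70,"ty":-144,"tz":0,"roll":0},
])

```text
t: 9.63
eef_pos: [496.4, -37.3, 63.5]
tcp_rot: [3.141, 0.0, 0.046]
ft_force: [0.5, -0.3, -5.5]
opening: 0.627
grip_force: 30.0
```

```bash
python3 - <<'E'
from cell import env,optics
from h import *
s=env.state(); print(s['ft_force'])
home=np.array([626.6,-30.8])
togo(env,[*home,63],0.0458)
a=optics.read_camera('scene')['pixels'][150:300,180:360]; b=optics.read_camera('side')['pixels'][110:290,110:290]
cv2.imwrite('pics/e.png',np.hstack([cv2.resize(a,(400,333),interpolation=2),cv2.resize(b,(400,400),interpolation=2)[:333]]))
E
```

```text
[ 0.45075337 -0.34389301 -5.45481982]
t 9.63 pos [496.4 -37.3  63.5] rot [3.141 0.    0.046] -> shift [130.3  -0.5   0.5] roll 0.0
```

View pics/e.png

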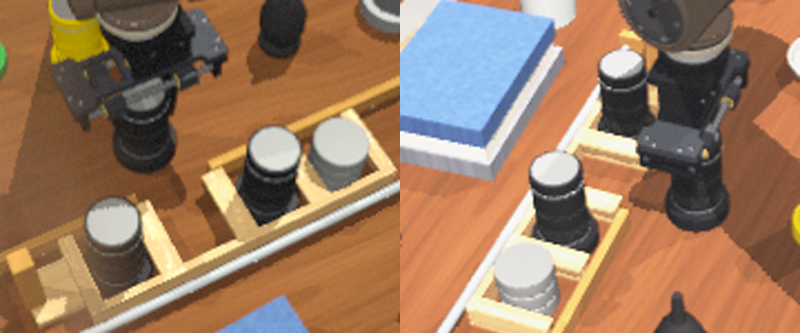

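The lens is held upright in front of the gap, at left-crop (145,140), in line with the empty slot at (205,220). I'm sliding it in.

Emit:
step_arm([
  {"tx":6,"ty":-0.5,"tz":0,"roll":0},
  {"tx":16,"ty":-0.5,"tz":0,"roll":0},
  {"tx":27,"ty":-0.5,"tz":0,"roll":0},
  {"tx":38,"ty":-0.5,"tz":0,"roll":0},
  {"tx":49,"ty":-0.5,"tz":0,"roll":0},
  {"tx":60,"ty":-0.5,"tz":0,"roll":0},
  {"tx":70,"ty":-0.5,"tz":0,"roll":0},
  {"tx":80,"ty":-0.5,"tz":0,"roll":0},
  {"tx":89,"ty":-0.5,"tz":0,"roll":0},
  {"tx":97,"ty":-0.5,"tz":0,"roll":0},
  {"tx":100,"ty":-0.5,"tz":0,"roll":0},
  {"tx":100,"ty":-0.5,"tz":0,"roll":0},
])

```text
t: 10.73
eef_pos: [597.1, -32.0, 63.4]
tcp_rot: [3.141, -0.0, 0.046]
ft_force: [-0.2, -0.2, -6.1]
opening: 0.627
grip_force: 30.0
```

Emit:
step_arm([
  {"tx":5,"ty":0,"tz":0,"roll":0},
  {"tx":10,"ty":0,"tz":0,"roll":0},
  {"tx":15,"ty":0,"tz":0,"roll":0},
  {"tx":20,"ty":0,"tz":0,"roll":0},
  {"tx":24,"ty":0,"tz":0,"roll":0},
  {"tx":26,"ty":0,"tz":0,"roll":0},
  {"tx":26,"ty":0,"tz":0,"roll":0},
])

```text
t: 11.32
eef_pos: [622.9, -30.8, 63.5]
tcp_rot: [3.141, -0.0, 0.046]
ft_force: [0.0, -0.8, -6.2]
opening: 0.628
grip_force: 30.0
```

Emit:
step_arm([
  {"tx":0,"ty":0,"tz":1.5,"roll":0},
  {"tx":0,"ty":0,"tz":2.7,"roll":0},
  {"tx":1,"ty":0,"tz":2.7,"roll":0},
  {"tx":2,"ty":0,"tz":2.7,"roll":0},
  {"tx":3,"ty":0,"tz":2.7,"roll":0},
  {"tx":4,"ty":0,"tz":2.7,"roll":0},
  {"tx":4,"ty":0,"tz":2.7,"roll":0},
])

```text
t: 11.9
eef_pos: [626.2, -30.7, 60.9]
tcp_rot: [3.142, 0.001, 0.046]
ft_force: [-4.2, -0.8, -3.2]
opening: 0.628
grip_force: 30.0
```

Emit:
step_arm([
  {"tx":0.5,"ty":0,"tz":0,"roll":0},
  {"tx":1,"ty":0,"tz":0,"roll":0},
  {"tx":1,"ty":0,"tz":0,"roll":0},
  {"tx":1,"ty":0,"tz":0,"roll":0},
])

```text
t: 12.23
eef_pos: [626.4, -30.7, 61.0]
tcp_rot: [-3.142, 0.003, 0.046]
ft_force: [-8.2, -1.0, 0.7]
opening: 0.626
grip_force: 30.0
```

Emit:
step_arm([
  {"tx":0.5,"ty":0,"tz":0,"roll":0},
  {"tx":1,"ty":0,"tz":0,"roll":0},
  {"tx":1,"ty":0,"tz":0,"roll":0},
  {"tx":1,"ty":0,"tz":0,"roll":0},
])

```text
t: 12.57
eef_pos: [626.6, -30.6, 61.1]
tcp_rot: [-3.141, 0.004, 0.046]
ft_force: [-11.6, -1.7, 4.1]
opening: 0.628
grip_force: 30.0
```

Emit:
step_arm([
  {"tx":-1.5,"ty":0,"tz":0,"roll":0},
  {"tx":-1.5,"ty":0,"tz":0,"roll":0},
])

```text
t: 12.73
eef_pos: [626.3, -30.7, 60.9]
tcp_rot: [-3.142, 0.001, 0.046]
ft_force: [-6.6, -0.9, -2.5]
opening: 0.634
grip_force: 30.0
```

Emit:
step_arm([
  {"tx":0,"ty":0,"tz":0,"roll":0},
  {"tx":0,"ty":0,"tz":0,"roll":0},
  {"tx":0,"ty":0,"tz":0,"roll":0},
  {"tx":0,"ty":0,"tz":0,"roll":0},
  {"tx":0,"ty":0,"tz":0,"roll":0},
], grip=76)

```text
t: 13.15
eef_pos: [627.4, -30.6, 61.2]
tcp_rot: [3.141, -0.001, 0.046]
ft_force: [-1.0, 0.0, -0.2]
opening: 0.799
grip_force: 0.0
```

Emit:
step_arm([
  {"tx":0,"ty":0,"tz":-15,"roll":0},
  {"tx":0,"ty":0,"tz":-35,"roll":0},
  {"tx":0,"ty":0,"tz":-65,"roll":0},
  {"tx":0,"ty":0,"tz":-95,"roll":0},
  {"tx":-30,"ty":15,"tz":-125,"roll":0},
  {"tx":-60,"ty":35,"tz":-150,"roll":0},
  {"tx":-90,"ty":55,"tz":-175,"roll":0},
  {"tx":-110,"ty":75,"tz":-200,"roll":0},
  {"tx":-120,"ty":90,"tz":-220,"roll":0},
  {"tx":-120,"ty":100,"tz":-240,"roll":0},
  {"tx":-120,"ty":100,"tz":-240,"roll":0},
  {"tx":-120,"ty":100,"tz":-240,"roll":0},
])

```text
t: 14.15
eef_pos: [511.9, -136.5, 301.7]
tcp_rot: [3.141, -0.002, 0.045]
ft_force: [0.2, 0.6, -0.4]
opening: 0.799
grip_force: 0.0
```

```bash
python3 - <<'E'
from cell import env,optics
from h import *
import pickle
d={n:optics.read_camera(n) for n in('wrist','scene','side')}; pickle.dump(d,open('c3.pkl','wb'))
togo(env,[632.4,-225,160],0.0458)
for n in('scene','wrist'):
  for ce,st in tops(d[n],100):
    P=cast(d[n],ce,120)[0]
    if 560<P[0]<660 and -200<P[1]<160: print(n,(ce/.64).round(),st[2:],P.round(1))
cv2.imwrite('pics/w4.png',np.vstack([d['wrist']['pixels'][:130],d['scene']['pixels'][140:340]]))
E
```

```text
t 14.3 pos [ 511.6 -135.4  299.7] rot [-3.141e+00  2.000e-03  4.600e-02] -> shift [116.8  95.3 139.5] roll 0.001
scene [520. 339.] [ 26  36 589] [651.8 127.6 120. ]
scene [474. 338.] [ 23  20 370] [622.   63.8 120. ]
scene [418. 364.] [ 24  21 399] [626.7 -31.2 120. ]
scene [360. 390.] [ 24  22 418] [ 631.1 -125.4  120. ]
wrist [ 86. 136.] [ 24  13 101] [589.3  86.5 120. ]
wrist [ 15. 147.] [ 6 16 63] [580.2 136.1 120. ]
```

View pics/w4.png

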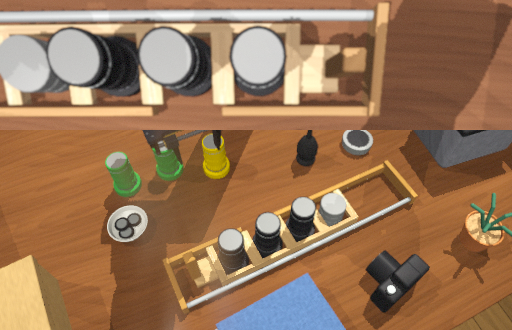

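The lens stands upright in the slot at (626.7,-31.2), within 0.5 mm of home (lower view (267,225)). Next I'll grip the handle again and shut the rack.

Emit:
step_arm([
  {"tx":25,"ty":20,"tz":25,"roll":0},
  {"tx":50,"ty":42,"tz":50,"roll":0},
  {"tx":75,"ty":63,"tz":75,"roll":0},
  {"tx":100,"ty":82,"tz":100,"roll":0},
  {"tx":116,"ty":94,"tz":120,"roll":0},
  {"tx":117,"ty":95,"tz":140,"roll":0},
  {"tx":117,"ty":95,"tz":145,"roll":0},
  {"tx":117,"ty":95,"tz":170,"roll":0},
  {"tx":117,"ty":95,"tz":195,"roll":0},
  {"tx":117,"ty":95,"tz":218,"roll":0},
  {"tx":117,"ty":95,"tz":228,"roll":0},
  {"tx":117,"ty":95,"tz":228,"roll":0},
], grip=56)

```text
t: 15.3
eef_pos: [631.9, -224.4, 70.9]
tcp_rot: [-3.14, 0.004, 0.047]
ft_force: [-0.3, -0.1, -0.4]
opening: 0.59
grip_force: 0.0
```

Emit:
step_arm([
  {"tx":0,"ty":0,"tz":0,"roll":0},
  {"tx":0,"ty":0,"tz":0,"roll":0},
  {"tx":0,"ty":0,"tz":0,"roll":0},
  {"tx":0,"ty":0,"tz":0,"roll":0},
  {"tx":0,"ty":0,"tz":0,"roll":0},
  {"tx":0,"ty":0,"tz":0,"roll":0},
  {"tx":0,"ty":0,"tz":0,"roll":0},
  {"tx":0,"ty":0,"tz":0,"roll":0},
], grip=0)

```text
t: 15.97
eef_pos: [633.1, -225.7, 73.6]
tcp_rot: [3.141, -0.001, 0.046]
ft_force: [-2.4, 0.0, 6.1]
opening: 0.252
grip_force: 30.0
```

Emit:
step_arm([
  {"tx":0,"ty":-4,"tz":0,"roll":0},
  {"tx":0,"ty":-10,"tz":0,"roll":0},
  {"tx":0,"ty":-18,"tz":0,"roll":0},
  {"tx":0,"ty":-26,"tz":0,"roll":0},
  {"tx":0,"ty":-34,"tz":0,"roll":0},
  {"tx":0,"ty":-42,"tz":0,"roll":0},
  {"tx":0,"ty":-50,"tz":0,"roll":0},
  {"tx":0,"ty":-58,"tz":0,"roll":0},
  {"tx":0,"ty":-66,"tz":0,"roll":0},
  {"tx":0,"ty":-72,"tz":0,"roll":0},
  {"tx":0,"ty":-76,"tz":0,"roll":0},
  {"tx":0,"ty":-76,"tz":0,"roll":0},
])

```text
t: 16.97
eef_pos: [629.7, -149.4, 73.6]
tcp_rot: [3.141, -0.001, 0.046]
ft_force: [-1.5, 1.2, 6.5]
opening: 0.249
grip_force: 30.0
```

Emit:
step_arm([
  {"tx":0,"ty":-4,"tz":0,"roll":0},
  {"tx":0,"ty":-11,"tz":0,"roll":0},
  {"tx":0,"ty":-19,"tz":0,"roll":0},
  {"tx":0,"ty":-27,"tz":0,"roll":0},
  {"tx":0,"ty":-35,"tz":0,"roll":0},
  {"tx":0,"ty":-43,"tz":0,"roll":0},
  {"tx":0,"ty":-51,"tz":0,"roll":0},
  {"tx":0,"ty":-57,"tz":0,"roll":0},
  {"tx":0,"ty":-61,"tz":0,"roll":0},
  {"tx":0,"ty":-63,"tz":0,"roll":0},
  {"tx":0,"ty":-63,"tz":0,"roll":0},
])

```text
t: 17.88
eef_pos: [626.8, -86.8, 73.6]
tcp_rot: [3.141, -0.001, 0.046]
ft_force: [-0.8, -2.3, 5.9]
opening: 0.251
grip_force: 30.0
```

Emit:
step_arm([
  {"tx":0,"ty":-1,"tz":0,"roll":0},
  {"tx":0,"ty":-2,"tz":0,"roll":0},
  {"tx":0,"ty":-3,"tz":0,"roll":0},
  {"tx":0,"ty":-4,"tz":0,"roll":0},
  {"tx":0,"ty":-5,"tz":0,"roll":0},
  {"tx":0,"ty":-5,"tz":0,"roll":0},
])

```text
t: 18.38
eef_pos: [626.7, -82.4, 73.6]
tcp_rot: [3.141, -0.001, 0.045]
ft_force: [-1.2, -5.2, 6.9]
opening: 0.256
grip_force: 30.0
```

Emit:
step_arm([
  {"tx":0,"ty":-1,"tz":0,"roll":0},
  {"tx":0,"ty":-2,"tz":0,"roll":0},
  {"tx":0,"ty":-2,"tz":0,"roll":0},
  {"tx":0,"ty":-2,"tz":0,"roll":0},
])

```text
t: 18.72
eef_pos: [626.6, -80.6, 73.6]
tcp_rot: [3.14, -0.001, 0.045]
ft_force: [-1.4, -6.2, 6.3]
opening: 0.251
grip_force: 30.0
```

Emit:
step_arm([
  {"tx":0,"ty":-1,"tz":0,"roll":0},
  {"tx":0,"ty":-1.5,"tz":0,"roll":0},
  {"tx":0,"ty":-1.5,"tz":0,"roll":0},
  {"tx":0,"ty":-1.5,"tz":0,"roll":0},
])

```text
t: 19.05
eef_pos: [626.6, -80.7, 73.6]
tcp_rot: [3.139, -0.001, 0.045]
ft_force: [-1.7, -17.1, 5.3]
opening: 0.251
grip_force: 30.0
```

At the stop: 17 N with no further travel. I'm unloading, releasing and withdrawing.

Emit:
step_arm([
  {"tx":0,"ty":0,"tz":0,"roll":0},
  {"tx":0,"ty":0,"tz":0,"roll":0},
  {"tx":0,"ty":0,"tz":0,"roll":0},
  {"tx":0,"ty":0,"tz":0,"roll":0},
  {"tx":0,"ty":0,"tz":0,"roll":0},
], grip=56)

```text
t: 19.47
eef_pos: [626.2, -77.9, 72.8]
tcp_rot: [-3.142, 0.0, 0.046]
ft_force: [0.0, -0.2, -0.1]
opening: 0.546
grip_force: 0.0
```

Emit:
step_arm([
  {"tx":0,"ty":0,"tz":-15,"roll":0},
  {"tx":0,"ty":0,"tz":-40,"roll":0},
  {"tx":0,"ty":0,"tz":-70,"roll":0},
  {"tx":0,"ty":0,"tz":-100,"roll":0},
  {"tx":-30,"ty":15,"tz":-130,"roll":0},
  {"tx":-60,"ty":30,"tz":-160,"roll":0},
  {"tx":-90,"ty":45,"tz":-190,"roll":0},
  {"tx":-115,"ty":50,"tz":-215,"roll":0},
  {"tx":-125,"ty":50,"tz":-228,"roll":0},
  {"tx":-125,"ty":50,"tz":-228,"roll":0},
  {"tx":-125,"ty":50,"tz":-228,"roll":0},
])

```text
t: 20.38
eef_pos: [503.6, -133.9, 301.7]
tcp_rot: [3.141, -0.002, 0.045]
ft_force: [0.7, 0.1, -0.9]
opening: 0.588
grip_force: 0.0
```

```bash
python3 - <<'E'
from cell import env,optics
from h import *
d={n:optics.read_camera(n) for n in('wrist','scene','side')}
ey=np.array([-.0458,.99895])
print('expected lens',np.array([626.6,-30.8])+142.5*ey)
for n in('scene',):
  for ce,st in tops(d[n],100):
    P=cast(d[n],ce,120)[0]
    if 400<P[0]<660 and -200<P[1]<300: print(n,(ce/.64).round(),st[2:],P.round(1))
cv2.imwrite('pics/w5.png',np.vstack([d['wrist']['pixels'][:220],d['scene']['pixels'][100:340]]))
E
```

```text
expected lens [620.0735   111.550375]
scene [558. 238.] [ 30  27 362] [505.3 288.4 120. ]
scene [591. 306.] [ 24  31 513] [646.9 261.1 120. ]
scene [553. 303.] [ 23  19 325] [615.6 208.6 120. ]
scene [500. 327.] [ 23  20 358] [620.3 110.1 120. ]
scene [448. 350.] [ 24  21 387] [624.1  19.1 120. ]
```

View pics/w5.png

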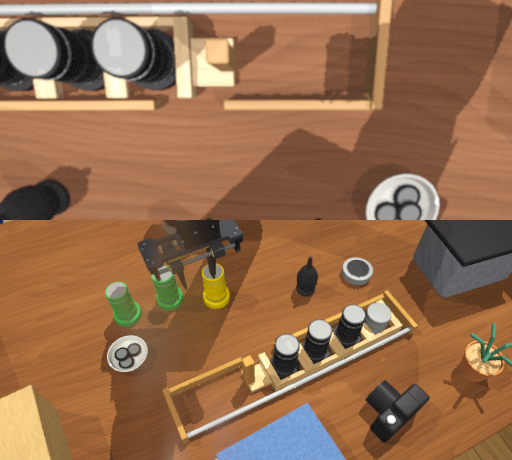

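The rack is at its left stop, with the lens upright and shut in behind the rail (lower view (319,340)). The dish, filter case and blower haven't moved.

```bash
python3 -c "
from cell import env
print(env.job_done())"
```

```text
the job is handed in; nothing more can be done
None
```

The lens stands upright and fully home in the empty slot, the rack is slid left to its stop with the rail shutting the lens in, the dish, filter case and blower are where they were, and the job is handed in at about 20.5 s.

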